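# Free the clamped soap bar and sort the batch

### The arm

A 7-joint arm with a two-finger parallel gripper is mounted at the origin on a cart in front of the work surface, level with it; the furniture and walls round the work are solid. World frame = base frame: x ahead of the robot, y to its left, z up, the work surface at z = 0. Lengths are in m, angles in degrees, forces in N, time in s.
With the tool pointing down it reaches from about 0.4 to 0.85 m from the base axis. Payload 6.9 kg.
Tool frame: the origin (TCP) lies midway between the tips of the shut fingers; the grasp point (between the pads) lies 19 mm behind it; z points along the fingers, y is the line along which they close (so a half turn about z gives the same grasp; the last joint's range is limited). The gripper opens to 85 mm and grips with 20 to 120 N. Pads are 22 mm wide; open, the fingers measure 114 mm over their backs; the gripper's body (76 mm by 85 mm) begins 54 mm behind the grasp point. The pads swing forward as they close: fully open they stand 13 mm farther back than shut.
Start: joints at [83.165, 29.078, -13.613, 85.955, 7.202, 65.827, -8.869], TCP at [0.139, -0.609, 0.231] pointing down, gripper open.
Joint ranges: [-176.47, 176.47], [-13.61, 117.27], [-81.72, 77.17], [0.22, 143.17], [-87.28, 267.28], [10, 112.55], [-165.47, 165.47]. Speed limits (degrees/s): [136.94, 136.94, 180, 180, 180, 180, 180].

### API

Orientations are given as [roll, pitch, yaw] about the fixed x, y, z axes, in that order (R = Rz(yaw) Ry(pitch) Rx(roll)).
In Python, from rig import arm, eyes, order gives the robot as it stands.
- The arm moves only by the shell command python3 -m creep 'ROWS' [FORCE]. ROWS is text: rows parted by semicolons, each of 7 numbers parted by spaces: the opening, from -1 (shut) to 1 (fully open), so that 0 is half open, then the shift along the world's x, y, z in cm, then the turn, a rotation vector about the world's x, y, z in rad. A call has 1 to 8 rows; each row shifts and turns the commanded pose from where the row before left it; what a row does not reach is not made up. A row lasts 1/12 s, in which the tool goes at most 41.7 mm and 7.16 degrees, less where a joint would pass 70% of its speed; a pose out of reach is approached as far as the arm can. A call is refused whole if a number of a shift passes 4.17 or a number of a turn 0.125, either way. A call with a gripper value outside its range is refused whole. The fingers move at their own pace and stop on an object; FORCE is the grip in N (left out, the last holds). Time passes only in rows, so rows that do not move let the fingers close. It gives the time, the measured TCP pose, the force, the opening and the grip force at its end, in the units of the state.
- arm.get_state(): the state, without advancing time (a new reading comes with each control period).
- eyes.grab_frame(name): name is "side" or "top" or "wrist"; returns a dict with "frame" (400x640x3 uint8, blue, green, red), "fx", "fy", "cx", "cy" (pixels), "rvec" (rotation vector, rad) and "tvec" (3), from world to camera coordinates, as OpenCV has them; the wrist camera has in their place "tool_from_camera" (4x4, takes a point from camera to tool coordinates, whose origin is the TCP and whose axes are the flange's). Camera axes: x right, y down, z forward; pixel columns grow to the right and rows downward; lengths in m; the calibration is good to about 2 mm. A picture is of the moment at which its call begins: read the wrist's pose just before it. There is no depth.
- order.hand_in(): hands the job in; it is judged then, once.
The state is a dict: "time": time; "joint_positions": joint angles; "dq": joint speeds; "joint_efforts": joint torques, N m; "eef_pos": TCP position; "eef_rot": TCP orientation; "wrist_force": force on the tool from outside, world axes, zero at the start; "moment": the same for the moment, N m; "opening": opening from 0.0 (shut) to 1.0 (fully open); "grasp_force": force on a finger pad.
Only numpy, scipy, OpenCV 4.12 (cv2) and the standard library are available. Lean on these libraries where they do the work, as an engineer would, in place of code of your own. Each camera call takes 0.05 s, during which the arm holds its last target. There are 200 camera calls.

### The job

Flip the jig's red clamp handle over to release the bar of soap, press the yellow sprung lever down until it stays down by itself and lifts the bar, and take the bar out. Lay that bar and every whole bar from the black tray flat on the floor of the wooden sale tray, none on top of another, and put every chipped or short bar into the blue seconds bin. Leave the clamp open and the lever down, and do not disturb the other things on the counter.

Things in the scene. Friction and masses are not known exactly. Their poses are not given: they have to be found in the camera images.
- jig: Soap stamping jig, fixed: steel base plate 215 x 116 x 12 mm, origin under its middle, own -x the front (towards the robot), z up. In front a light wooden nest block holds the clamped bar; behind it stand the clamp's steel cheeks (own x 22 to 82 mm, y +-22 mm, 94 mm high); the ejector lever with its yellow pad is on the right.
- nest (a point): Centre of the nest block's top face (97 x 66 mm, 55 mm up, at jig x = -50 mm). In its 73 x 41 mm pocket the clamped bar lies just below flush, long side along jig x. The clamp's steel arm holds it down by a rubber foot 20 mm behind this point; flipping the handle raises the arm to upright behind the nest.
- clamp_hinge (a point): Hinge axis of the clamp handle (along the jig's own y), 88 mm up, at jig x = 55 mm.
- handle_tip (a point): Upper end of the red clamp handle, a round grip of radius 9 mm (70 mm long, the end rounded beyond this point), 111 mm from clamp_hinge. Moves with the handle.
- clamp_handle (a joint): Angle of the clamp handle, rad. 0 = clamped: handle up, leaning 0.14 rad forward (jig -x). Grows as it swings back over the hinge towards jig +x, to 1.45 (nearly level), fully open. Over-centre spring: below about 0.5 it springs back shut, beyond that it snaps open by itself. Pushing near the tip takes about 7 N.
- lever_pad (a point): Centre of the top face of the yellow press pad (34 x 30 mm) at the end of the ejector lever, to the right of the nest (jig x = -50 mm, y about -117 mm), about 72 mm up when released and 47 mm up when held down.
- eject_lever (a joint): Angle of the ejector lever, rad. 0 = up (sprung); grows as the pad is pressed down, to its stop at 0.35. Beyond about 0.25 a detent takes it to the stop and holds it; short of that it springs back. Takes about 8 N. It lifts the bed under the clamped bar, 16 mm at the stop: the bar then stands 15 mm proud of the nest block.
- soap_clamped: Whole bar of lilac soap, 70 x 38 x 28 mm (own x, y, z), origin at its centre. Starts in the jig's nest.
- soap_whole_a: Whole bar of lilac soap in the black tray, 70 x 38 x 28 mm (own x, y, z), origin at its centre. May be absent.
- soap_whole_b: Another whole bar, same size and origin. May be absent.
- soap_chipped_a: Chipped bar: as a whole bar, 70 x 38 x 28 mm, but the corner at own +x, +y is missing (28 mm along x, 21 mm along y, full height). Origin at the centre of the full outline. The full-width part, where it is to be gripped across y, is centred at own x = -14 mm. May be absent.
- soap_chipped_b: Another chipped bar, same shape and origin. May be absent.
- soap_short_a: Short bar, 44 x 38 x 28 mm (own x, y, z), origin at its centre. May be absent.
- soap_short_b: Another short bar, same size and origin. May be absent.
- tray_jars: Black tray on the right of the counter, fixed, 210 x 365 mm (x, y), in which the batch of loose bars starts, lying flat; floor top 4 mm up, rim 5 mm thick and 15 mm high. Origin under its centre. A tape roll and a jar lid (24 and 14 mm high) lie at its right end.
- sale_tray: Light wooden tray, fixed, 225 x 106 mm outside (own x, y), walls 5 mm thick and 18 mm high, floor top 5 mm up; origin under its centre.
- seconds_bin: Blue plastic bin, fixed, 225 x 106 mm outside (own x, y), walls 4 mm thick and 38 mm high, floor top 4 mm up; origin under its centre.
- red_marker: Red felt marker lying at the counter's front edge, 132 x 17 x 16 mm. Not to be disturbed.
- yellow_pencil: Yellow pencil lying at the counter's front edge, 158 x 8 x 8 mm. Not to be disturbed.
- mug: White mug at the back left, 91 mm high. Not to be disturbed.
- calc: Black pocket calculator at the back, 120 x 74 x 15 mm. Not to be disturbed.
- stamp: Wooden hand stamp at the back, 68 mm high. Not to be disturbed.

How it is judged (in metres and radians):
On the way, in this order (a step that is already met when the one before it is completed fails the run):
1. the clamp handle has been flipped over centre and the clamp is open (value of joint clamp_handle above 1.1 rad), for 0.2 s.
2. the ejector lever has been pressed down until it holds, with the clamp open (value of joint clamp_handle above 1.1 rad and value of joint eject_lever above 0.3 rad), for 0.3 s.
3. the freed bar has been taken out of the jig, the lever still held down by its detent (all of step 2 and horizontal distance between soap_clamped and jig above 0.15 m), for 0.1 s.
At the end, for the whole second after the job is handed in: Handle beyond 1.1 rad, lever held beyond 0.3 rad; all at rest: freed and whole bars on the sale tray's floor (centre within 100 mm along, 40 mm across of its middle, at most 26 mm up), chipped and short bars in the seconds bin (same limits, at most 55 mm up) (all of step 2 and x of soap_clamped in the frame of sale_tray between -0.1 and 0.1 m and y of soap_clamped in the frame of sale_tray between -0.04 and 0.04 m and z of each of soap_clamped, soap_whole_a, soap_whole_b in the frame of sale_tray below 0.026 m and linear speed of each of soap_clamped, soap_whole_a, soap_whole_b, soap_chipped_a, soap_chipped_b, soap_short_a, soap_short_b below 0.03 m/s and x of soap_whole_a in the frame of sale_tray between -0.1 and 0.1 m and y of soap_whole_a in the frame of sale_tray between -0.04 and 0.04 m and x of soap_whole_b in the frame of sale_tray between -0.1 and 0.1 m and y of soap_whole_b in the frame of sale_tray between -0.04 and 0.04 m and x of soap_chipped_a in the frame of seconds_bin between -0.1 and 0.1 m and y of soap_chipped_a in the frame of seconds_bin between -0.04 and 0.04 m and z of each of soap_chipped_a, soap_chipped_b, soap_short_a, soap_short_b in the frame of seconds_bin below 0.055 m and x of soap_chipped_b in the frame of seconds_bin between -0.1 and 0.1 m and y of soap_chipped_b in the frame of seconds_bin between -0.04 and 0.04 m and x of soap_short_a in the frame of seconds_bin between -0.1 and 0.1 m and y of soap_short_a in the frame of seconds_bin between -0.04 and 0.04 m and x of soap_short_b in the frame of seconds_bin between -0.1 and 0.1 m and y of soap_short_b in the frame of seconds_bin between -0.04 and 0.04 m); the robot touches nothing.
It fails at once if one of the other things on the counter (calculator, pencil, red marker, mug, hand stamp) is moved more than 40 mm from its place (distance of any of calc, yellow_pencil, red_marker, mug, stamp from where it was at the start of the episode above 0.04 m).
Of soap_whole_a, soap_whole_b only 1 to 2 are there at a start; the rules pass over those that are not, and their reading is None.
Of soap_chipped_a, soap_chipped_b, soap_short_a, soap_short_b only 3 to 4 are there at a start; the rules pass over those that are not, and their reading is None.
At some moment in a run one of soap_whole_a, soap_whole_b, soap_chipped_a, soap_chipped_b, soap_short_a, soap_short_b may be knocked a few centimetres aside while the robot is not near it.
Once in a run the grip may slacken for a moment while it holds something.
It also fails if it takes over 210 s, if anything falls off the work surface, if the arm or the gripper's body presses on something with over 40 N, if the wrist force passes 120 N, or if a joint passes its speed limit or range.

## Working session

There is one attempt and no reset: what is moved stays moved. The work goes in short steps, Python scripts to look and compute and a shell command to move; the robot and the scene stay as the last step left them, time stands still between calls to the robot, and variables do not carry over. Pictures are saved under pics/ and viewed, at most 14 in all, crops included, and the job is handed in when it is done.

```bash
ls; mkdir -p pics
cat > h.py <<'E'
import numpy as np, cv2, json
from rig import arm, eyes, order
def snap(n,f):
    s=arm.get_state(); d=eyes.grab_frame(n); cv2.imwrite('pics/'+f+'.png',d['frame'])
    e={k:np.array(v).tolist() for k,v in d.items() if k!='frame'}
    e['pos']=np.array(s['eef_pos']).tolist(); e['rot']=np.array(s['eef_rot']).tolist()
    json.dump(e,open('pics/'+f+'.json','w')); return d,s
def cam(f):
    from scipy.spatial.transform import Rotation as R
    e=json.load(open('pics/'+f+'.json'))
    if 'rvec' in e:
        Rw=cv2.Rodrigues(np.array(e['rvec']))[0]; t=np.array(e['tvec']).ravel()
        C=-Rw.T@t; Rc=Rw.T
    else:
        T=np.array(e['tool_from_camera']); Rt=R.from_euler('xyz',e['rot'],degrees=True).as_matrix()
        Rc=Rt@T[:3,:3]; C=Rt@T[:3,3]+np.array(e['pos'])
    return e,Rc,C
def px(f,u,v,z):
    e,Rc,C=cam(f); d=Rc@np.array([(u-e['cx'])/e['fx'],(v-e['cy'])/e['fy'],1]); return C+d*(z-C[2])/d[2]
def proj(f,p):
    e,Rc,C=cam(f); q=Rc.T@(np.array(p)-C); return np.array([e['fx']*q[0]/q[2]+e['cx'],e['fy']*q[1]/q[2]+e['cy']])
E
python3 - <<'E'
from h import *
d,s=snap('top','top0'); snap('side','side0')
print(s)
for f in('top0','side0'):
    e,Rc,C=cam(f); print(C,e['fx'])
E
```

```text
pics
{'time': 0.0, 'joint_positions': array([ 83.16373434,  29.12662918, -13.60912462,  86.00847435,
         7.2005922 ,  65.82708744,  -8.86919074]), 'dq': array([ 0.03281518, -0.02378817,  0.01152746,  0.03288868, -0.05525509,
       -0.05538816,  0.085305  ]), 'joint_efforts': array([-2.52867694e-04, -6.20594144e+01, -2.18628176e+00, -2.49648428e+01,
        1.27248894e-02,  1.19555861e-02, -8.08291929e-05]), 'eef_pos': array([ 0.13914835, -0.60879665,  0.23041923]), 'eef_rot': array([-1.79896454e+02,  4.89741857e-04,  1.28814988e+01]), 'wrist_force': array([-0.73268087,  0.11533658,  0.24748211]), 'moment': array([ 0.00944409, -0.00935562,  0.02120947]), 'grasp_force': 0.0, 'opening': 0.9998173674290775}
[ 0.39169857 -0.09370241  1.17627106] 396.2371903595239
[0.46407214 0.68515129 0.56634247] 374.7157734655982
```

View pics/top0.png

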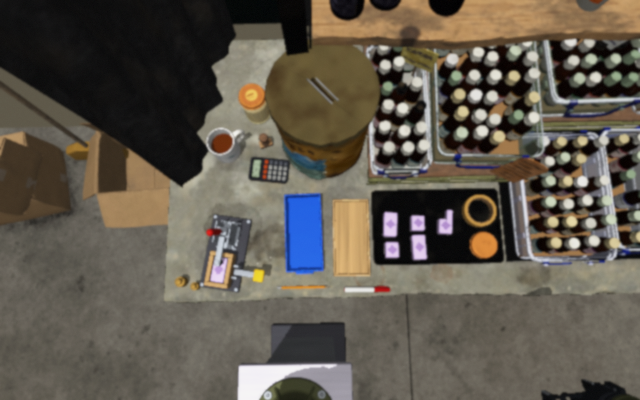

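View pics/side0.png

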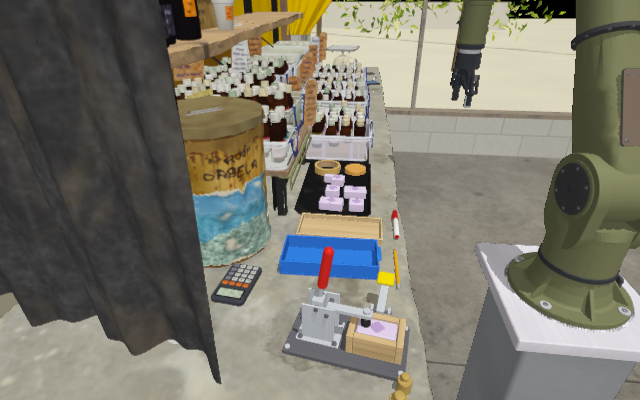

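Run:
```python
from h import *
im=cv2.imread('pics/top0.png')
a=cv2.resize(im[200:300,165:275],None,fx=5,fy=5,interpolation=cv2.INTER_CUBIC)[:,:]
b=cv2.resize(im[200:270,370:460],None,fx=5,fy=5,interpolation=cv2.INTER_CUBIC)
c=np.zeros((500,800,3),np.uint8)
a=cv2.resize(im[205:298,170:270],None,fx=4,fy=4,interpolation=cv2.INTER_CUBIC); b=cv2.resize(im[200:270,370:465],None,fx=4,fy=4,interpolation=cv2.INTER_CUBIC)
c[:a.shape[0],:400]=a; c[:b.shape[0],410:410+b.shape[1]]=b
cv2.imwrite('pics/crop0.png',c)
for n,u,v,z in [('bin TL',286,195,.038),('bin TR',322,195,.038),('bin BL',287,271,.038),('bin BR',322,271,.038),('sale TL',333,199,.018),('TR',368,199,.018),('BL',334,275,.018),('BR',370,275,.018),('calcTL',252,157,.015)]: print(n,px('top0',u,v,z).round(3))
```

```text
bin TL [0.628 0.018 0.038]
bin TR [ 0.626 -0.088  0.038]
bin BL [0.408 0.016 0.038]
bin BR [ 0.406 -0.084  0.038]
sale TL [ 0.618 -0.12   0.018]
TR [ 0.616 -0.224  0.018]
BL [ 0.395 -0.118  0.018]
BR [ 0.393 -0.221  0.018]
calcTL [0.753 0.124 0.015]
```

View pics/crop0.png

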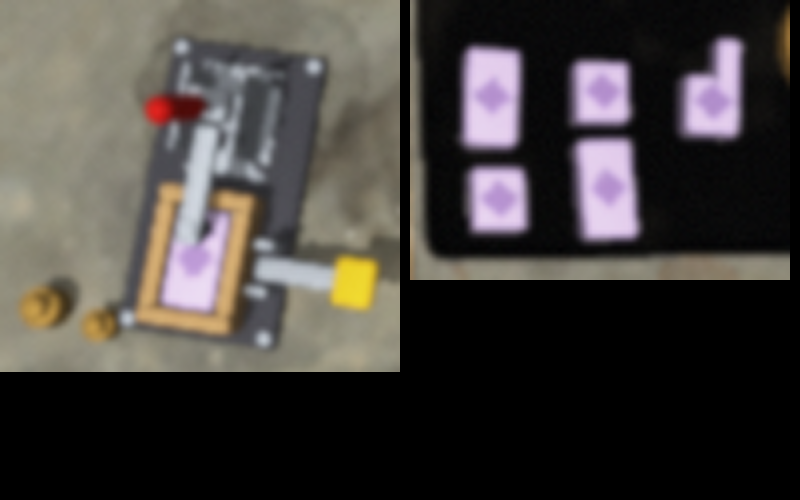

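Run:
```python
from h import *
A=lambda u,v,z:px('top0',170+u/4,205+v/4,z)
B=lambda u,v,z:px('top0',370+(u-410)/4,200+v/4,z)
st=np.array([A(*p,.014) for p in [(181,47),(314,66),(264,338),(127,318)]]);print(st.round(3), st.mean(0).round(4))
ne=np.array([A(*p,.055) for p in [(162,185),(258,193),(235,330),(140,318)]]);print('nest',ne.round(3),ne.mean(0).round(4))
d=st[:2].mean(0)-st[2:].mean(0); print('yaw',np.degrees(np.arctan2(d[1],d[0])))
c=st[0]-st[1]+st[3]-st[2]; print('yaw2',np.degrees(np.arctan2(-c[0],c[1])))
print('pad',A(355,283,.072)); print('tip',A(158,110,.205))
for n,cs in {'W1':[(466,47),(521,50),(519,149),(462,147)],'S1':[(573,62),(630,62),(630,124),(574,125)],'S2':[(469,167),(526,168),(528,232),(471,233)],'W2':[(574,140),(632,138),(638,239),(583,241)],'C':[(683,76),(740,76),(741,137),(681,136)]}.items():
    P=np.array([B(*p,.032) for p in cs]); print(n,P.mean(0).round(4),'len',np.linalg.norm(P[0]-P[3]).round(3),np.linalg.norm(P[0]-P[1]).round(3),'yaw',np.degrees(np.arctan2(P[0,1]+P[1,1]-P[2,1]-P[3,1],P[0,0]+P[1,0]-P[2,0]-P[3,0])).round(1))
```

```text
[[0.571 0.231 0.014]
 [0.555 0.132 0.014]
 [0.359 0.165 0.014]
 [0.374 0.264 0.014]] [0.4649 0.1979 0.014 ]
nest [[0.467 0.23  0.055]
 [0.46  0.162 0.055]
 [0.366 0.176 0.055]
 [0.375 0.242 0.055]] [0.4168 0.2026 0.055 ]
yaw -9.565021091802102
yaw2 -9.150424944373718
pad [0.39615035 0.09001603 0.072     ]
tip [0.50287482 0.19064461 0.205     ]
W1 [ 0.5361 -0.285   0.032 ] len 0.073 0.04 yaw -4.5
S1 [ 0.5382 -0.3646  0.032 ] len 0.046 0.041 yaw -3.0
S2 [ 0.4624 -0.2861  0.032 ] len 0.047 0.041 yaw -1.0
W2 [ 0.4686 -0.364   0.032 ] len 0.072 0.042 yaw 0.8
C [ 0.5272 -0.4432  0.032 ] len 0.044 0.041 yaw -4.6
```

```bash
python3 -m creep '-1 3.3 2.2 0.4 0 0 -0.039;-1 3.3 2.2 0.4 0 0 -0.039;-1 3.3 2.2 0.4 0 0 -0.039;-1 3.3 2.2 0.4 0 0 -0.039;-1 3.3 2.2 0.4 0 0 -0.039;-1 3.3 2.2 0.4 0 0 -0.039;-1 3.3 2.2 0.4 0 0 -0.039;-1 3.3 2.2 0.4 0 0 -0.039' && python3 -m creep '-1 3.3 2.2 0.4 0 0 -0.039;-1 3.3 2.2 0.4 0 0 -0.039;-1 0 0 0 0 0 0;-1 0 0 0 0 0 0'
python3 - <<'E'
from h import *
snap('wrist','w0')
E
```

```text
time: 0.77
eef_pos: [0.4044, -0.4318, 0.2632]
eef_rot: [-180.0, 0.0, -5.1]
wrist_force: [0.3, -1.2, 0.3]
opening: 0.002
grasp_force: 0.0
time: 1.1
eef_pos: [0.4718, -0.3865, 0.2709]
eef_rot: [-179.9, -0.0, -9.1]
wrist_force: [-1.0, 0.0, -0.3]
opening: -0.002
grasp_force: 0.0
```

View pics/w0.png

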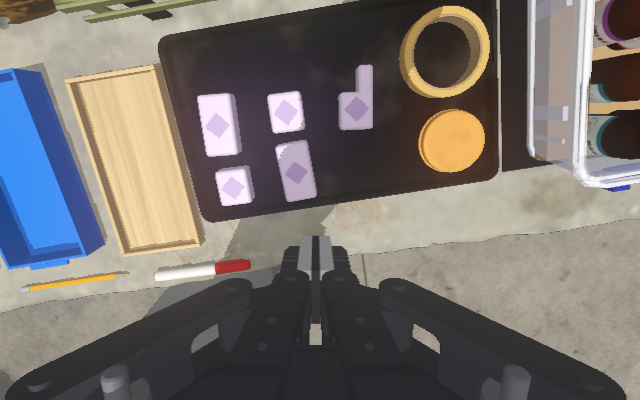

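```bash
python3 -m creep '-1 0 3.88 0 0 0 0;-1 0 3.88 0 0 0 0;-1 0 3.88 0 0 0 0;-1 0 3.88 0 0 0 0;-1 0 3.88 0 0 0 0;-1 0 3.88 0 0 0 0;-1 0 3.88 0 0 0 0;-1 0 3.88 0 0 0 0' && python3 -m creep '-1 -0.2 3.88 0 0 0 0;-1 -0.2 3.88 0 0 0 0;-1 -0.2 3.88 0 0 0 0;-1 -0.2 3.88 0 0 0 0;-1 -0.2 3.88 0 0 0 0;-1 0 3.88 0 0 0 0;-1 0 3.88 0 0 0 0;-1 0 0 0 0 0 0' && python3 -m creep '-1 0 0 -3 0 0 0;-1 0 0 -3 0 0 0;-1 0 0 -3.5 0 0 0;-1 0 0 0 0 0 0;-1 0 0 0 0 0 0'
python3 - <<'E'
from h import *
snap('side','s1')
im=cv2.imread('pics/s1.png'); cv2.imwrite('pics/s1c.png',cv2.resize(im[200:400,230:470],None,fx=2.5,fy=2.5))
E
```

```text
time: 1.82
eef_pos: [0.4681, -0.0791, 0.2712]
eef_rot: [179.9, 0.0, -9.7]
wrist_force: [1.0, -0.6, -0.0]
opening: 0.0
grasp_force: 0.0
time: 2.48
eef_pos: [0.4582, 0.1995, 0.2714]
eef_rot: [-179.7, 0.0, -9.1]
wrist_force: [-0.5, 0.5, 0.4]
opening: 0.004
grasp_force: 0.0
time: 2.9
eef_pos: [0.4587, 0.1907, 0.1755]
eef_rot: [179.9, 0.2, -9.6]
wrist_force: [0.8, 0.5, 0.4]
opening: -0.002
grasp_force: 0.0
```

View pics/s1c.png

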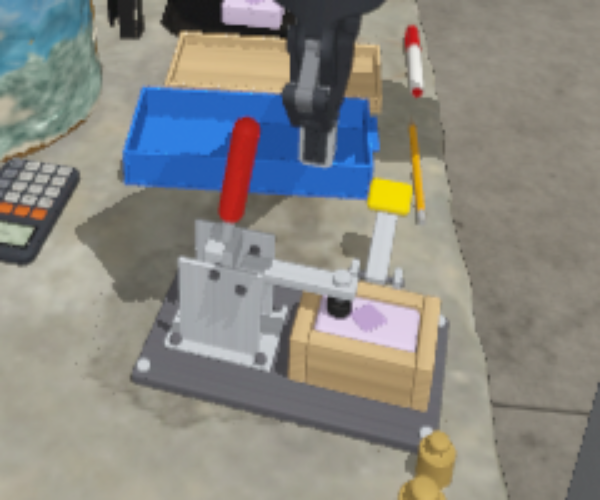

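```bash
python3 -m creep '-1 1.3 0 0 0 0 0;-1 1.3 -0.1 0 0 0 0;-1 1.3 -0.2 0 0 0 0;-1 1.2 -0.2 0 0 0 0;-1 1.2 -0.2 0 0 0 0;-1 1.2 -0.2 0 0 0 0;-1 1.2 -0.2 0 0 0 0;-1 1.2 -0.2 0 0 0 0' && python3 -m creep '-1 0.5 0 0 0 0 0;-1 0 0 0 0 0 0;-1 0 0 0 0 0 0;-1 0 0 0 0 0 0'
python3 - <<'E'
from h import *
snap('side','s2')
im=cv2.imread('pics/s2.png'); cv2.imwrite('pics/s2c.png',cv2.resize(im[200:400,230:470],None,fx=2.5,fy=2.5))
E
```

```text
time: 3.62
eef_pos: [0.5595, 0.1794, 0.1789]
eef_rot: [-179.9, -0.1, -9.5]
wrist_force: [-0.0, 0.7, -0.2]
opening: 0.003
grasp_force: 0.0
time: 3.95
eef_pos: [0.563, 0.1799, 0.1771]
eef_rot: [-180.0, -0.0, -9.5]
wrist_force: [0.5, 0.1, -0.7]
opening: 0.004
grasp_force: 0.0
```

View pics/s2c.png

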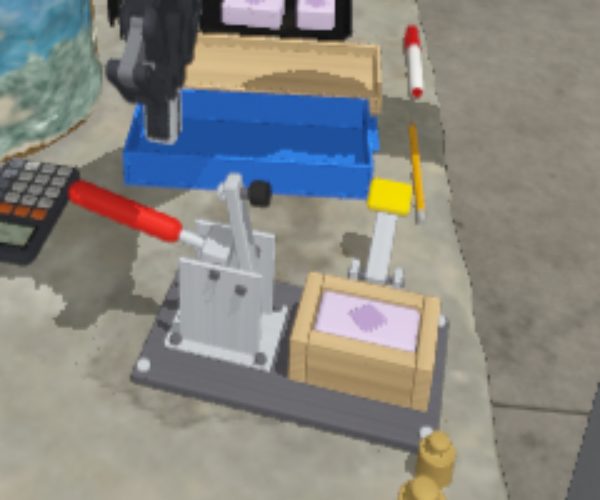

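```bash
python3 -m creep '-1 0 0 3 0 0 0;-1 0 0 3 0 0 0;-1 -3.3 -1.78 0 0 0 0;-1 -3.3 -1.78 0 0 0 0;-1 -3.3 -1.78 0 0 0 0;-1 -3.3 -1.78 0 0 0 0;-1 -3.3 -1.78 0 0 0 0;-1 0 0 -3 0 0 0' && python3 -m creep '-1 0 0 -4 0 0 0;-1 0 0 -4 0 0 0;-1 0 0 -3 0 0 0;-1 0 0 -1 0 0 0;-1 0 0 -1 0 0 0;-1 0 0 -1 0 0 0;-1 0 0 -1 0 0 0;-1 0 0 -0.8 0 0 0' && python3 -m creep '-1 0 0 -0.4 0 0 0;-1 0 0 0 0 0 0;-1 0 0 0 0 0 0'
```

```text
time: 4.67
eef_pos: [0.3945, 0.0882, 0.2102]
eef_rot: [179.9, -0.4, -9.5]
wrist_force: [1.0, -1.3, -1.2]
opening: 0.001
grasp_force: 0.0
time: 5.33
eef_pos: [0.3978, 0.0904, 0.048]
eef_rot: [180.0, 0.0, -9.5]
wrist_force: [-1.6, -0.9, 12.1]
opening: 0.005
grasp_force: 6.6
time: 5.58
eef_pos: [0.3981, 0.0907, 0.0468]
eef_rot: [179.9, -0.2, -9.4]
wrist_force: [-9.7, -4.2, 48.3]
opening: -0.002
grasp_force: 23.9
```

```bash
python3 -m creep '-1 0 0 1 0 0 0;-1 0 0 3 0 0 0;-1 0 0 4 0 0 0;-1 0 0 4 0 0 0;0.6 0 0 3 0 0 0;0.6 0.3 3.7 0 0 0 0;0.6 0.3 3.7 0 0 0 0;0.6 0.3 3.7 0 0 0 0' && python3 -m creep '0.6 0 0 0 0 0 0;0.6 0 0 0 0 0 0;0.6 0 0 0 0 0 0'
python3 - <<'E'
from h import *
snap('wrist','w1')
print(proj('w1',[.4165,.204,.07]))
E
```

```text
time: 6.25
eef_pos: [0.4078, 0.2027, 0.1956]
eef_rot: [-179.9, -0.2, -9.6]
wrist_force: [0.1, -0.6, 0.3]
opening: 0.559
grasp_force: 0.0
time: 6.5
eef_pos: [0.4068, 0.2015, 0.1941]
eef_rot: [180.0, 0.0, -9.4]
wrist_force: [-0.4, 0.9, 0.3]
opening: 0.802
grasp_force: 0.0
[309.76965985 180.19297496]
```

View pics/w1.png

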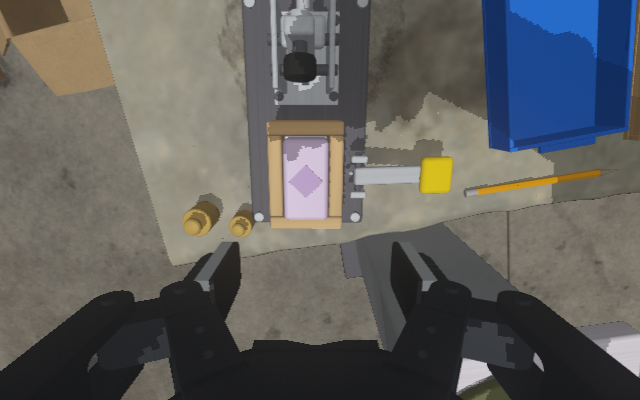

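Run:
```python
from h import *
for p in [(306,179),(283,179),(329,179),(306,137),(306,220)]: print(px('w1',*p,.07).round(4))
for p in [(421,157),(452,157),(421,193),(451,193)]: print('pad',px('w1',*p,.047).round(4))
```

```text
[0.418  0.2069 0.07  ]
[0.4211 0.2259 0.07  ]
[0.4149 0.188  0.07  ]
[0.4521 0.2011 0.07  ]
[0.3824 0.2131 0.07  ]
pad [0.4165 0.1038 0.047 ]
pad [0.412  0.0765 0.047 ]
pad [0.3834 0.1064 0.047 ]
pad [0.379  0.0792 0.047 ]
```

```bash
python3 -m creep '0.4 1.1 0.5 -3 0 0 0;0.4 0 0 -3 0 0 0;0.4 0 0 -3 0 0 0;0.4 0 0 -3 0 0 0;0.4 0 0 -1.9 0 0 0;0.4 0 0 0 0 0 0;0.4 0 0 0 0 0 0' && python3 -m creep '-0.5 0 0 0 0 0 0;-0.5 0 0 0 0 0 0;-0.5 0 0 0 0 0 0;-0.5 0 0 0 0 0 0;-0.5 0 0 0 0 0 0;-0.5 0 0 0 0 0 0' 60
```

```text
time: 7.13
eef_pos: [0.4178, 0.2054, 0.055]
eef_rot: [179.9, 0.1, -9.5]
wrist_force: [1.1, -0.5, 0.3]
opening: 0.699
grasp_force: 0.0
time: 7.63
eef_pos: [0.4192, 0.2068, 0.056]
eef_rot: [-179.9, -0.1, -9.5]
wrist_force: [1.9, -1.5, 3.1]
opening: 0.429
grasp_force: 63.5
```

```bash
python3 -m creep '-0.5 0 0 1 0 0 0;-0.5 0 0 2 0 0 0;-0.5 0 0 3 0 0 0;-0.5 0 0 4 0 0 0;-0.5 0 0 4 0 0 0;-0.5 0 0 0 0 0 0' && python3 -m creep '-0.5 1.28 -3.15 0 0 0 -0.118;-0.5 1.28 -3.15 0 0 0 -0.118;-0.5 1.28 -3.15 0 0 0 -0.118;-0.5 1.28 -3.15 0 0 0 -0.118;-0.5 1.28 -3.15 0 0 0 -0.118;-0.5 1.28 -3.15 0 0 0 -0.118;-0.5 1.28 -3.15 0 0 0 -0.118;-0.5 1.28 -3.15 0 0 0 -0.118' && python3 -m creep '-0.5 1.28 -3.15 0 0 0 -0.118;-0.5 1.28 -3.15 0 0 0 -0.118;-0.5 1.28 -3.15 0 0 0 -0.118;-0.5 1.28 -3.15 0 0 0 -0.118;-0.5 0 0 0 0 0 0;-0.5 0 0 0 0 0 0'
python3 - <<'E'
from h import *
d,s=snap('wrist','w2'); print(s['joint_positions'].round(1)); snap('top','top1')
a=cv2.imread('pics/w2.png'); b=cv2.imread('pics/top1.png')[180:300,160:470]
a=cv2.resize(a,(512,320)); b=cv2.resize(b,None,fx=2,fy=2,interpolation=cv2.INTER_CUBIC)
c=np.zeros((570,640,3),np.uint8); c[:320,:512]=a; c[325:565,:620]=b; cv2.imwrite('pics/c2.png',c)
E
```

```text
time: 8.13
eef_pos: [0.4205, 0.209, 0.2015]
eef_rot: [-179.7, -0.4, -9.4]
wrist_force: [0.9, 0.9, -0.9]
opening: 0.423
grasp_force: 63.1
time: 8.8
eef_pos: [0.5206, -0.0467, 0.1949]
eef_rot: [180.0, 0.0, -63.9]
wrist_force: [-0.1, 0.5, -1.6]
opening: 0.42
grasp_force: 63.0
time: 9.3
eef_pos: [0.5716, -0.1732, 0.1942]
eef_rot: [179.9, -0.1, -90.8]
wrist_force: [-0.3, 0.7, -0.3]
opening: 0.429
grasp_force: 63.1
[  12.1   28.2    3.8   93.6   -2.    58.4 -164.3]
```

View pics/c2.png

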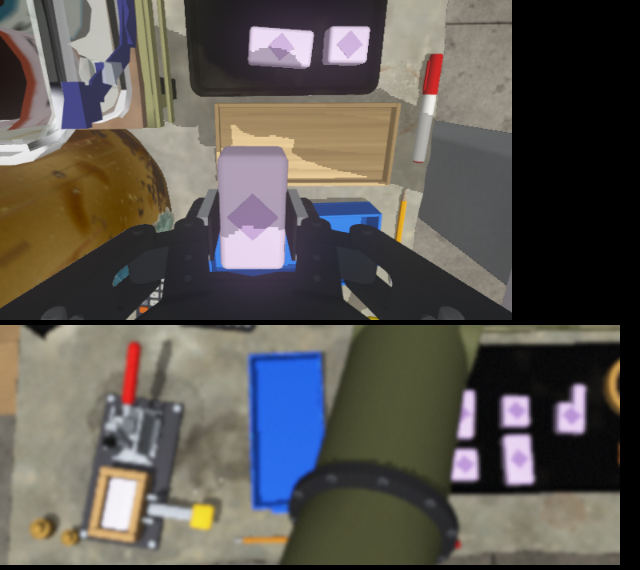

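Run:
```python
from h import *
for p in [(216,106),(398,103),(391,185)]: print(px('w2',p[0]/.8,p[1]/.8,.018).round(4))
for n,cs in {'W1':[(252,25),(314,30),(311,69),(248,64)],'S2':[(330,26),(370,27),(367,66),(324,64)]}.items():
    P=np.array([px('w2',p[0]/.8,p[1]/.8,.032) for p in cs]);print(n,P.round(3).tolist(),P.mean(0).round(4))
```

```text
[ 0.6137 -0.2197  0.018 ]
[ 0.395  -0.2205  0.018 ]
[ 0.3902 -0.1156  0.018 ]
W1 [[0.569, -0.305, 0.032], [0.503, -0.299, 0.032], [0.504, -0.26, 0.032], [0.574, -0.266, 0.032]] [ 0.5377 -0.2823  0.032 ]
S2 [[0.486, -0.303, 0.032], [0.443, -0.301, 0.032], [0.442, -0.262, 0.032], [0.49, -0.265, 0.032]] [ 0.4655 -0.2827  0.032 ]
```

```bash
python3 -m creep '-0.5 -0.2 0.2 -4 0 0 0;-0.5 0 0 -4 0 0 0;-0.5 0 0 -4 0 0 0;-0.5 0 0 -2.5 0 0 0;-0.5 0 0 -1.5 0 0 0;-0.5 0 0 -1.1 0 0 0;-0.5 0 0 0 0 0 0;-0.5 0 0 0 0 0 0' && python3 -m creep '0.1 0 0 0 0 0 0;0.1 0 0 0 0 0 0;0.1 0 0 0 0 0 0;0.1 0 0 0 0 0 0' && python3 -m creep '0.1 0 0 1 0 0 0;0.1 0 0 2 0 0 0;0.1 0 0 3 0 0 0;0.1 0 0 4 0 0 0;0.1 0 0 4 0 0 0;0.1 0 0 2 0 0 0;0.1 0 0 0 0 0 0'
```

```text
time: 10.07
eef_pos: [0.57, -0.1683, 0.0246]
eef_rot: [180.0, 0.0, -90.5]
wrist_force: [-0.1, 0.0, -0.1]
opening: 0.425
grasp_force: 63.1
time: 10.4
eef_pos: [0.5705, -0.1694, 0.0253]
eef_rot: [-179.9, -0.0, -90.6]
wrist_force: [1.4, 0.3, -0.4]
opening: 0.546
grasp_force: 0.0
time: 10.98
eef_pos: [0.5725, -0.1702, 0.191]
eef_rot: [-179.4, -0.1, -90.6]
wrist_force: [0.5, -0.3, -0.1]
opening: 0.548
grasp_force: 0.0
```

```bash
python3 -m creep '0.6 -0.55 -1.3 0.2 0 0 0.116;0.6 -0.55 -1.3 0.2 0 0 0.116;0.6 -0.55 -1.3 0.2 0 0 0.116;0.6 -0.55 -1.3 0.2 0 0 0.116;0.6 -0.55 -1.3 0.2 0 0 0.116;0.6 -0.55 -1.3 0.2 0 0 0.116;0.6 -0.55 -1.3 0.2 0 0 0.116;0.6 -0.55 -1.3 0.2 0 0 0.116' && python3 -m creep '0.6 -0.55 -1.3 0.2 0 0 0.116;0.6 -0.55 -1.3 0.2 0 0 0.116;0.6 -0.55 -1.3 0.2 0 0 0.116;0.6 -0.55 -1.3 0.2 0 0 0.116;0.6 -0.55 -1.3 0.2 0 0 0.116;0.6 0 0 0 0 0 0;0.6 0 0 0 0 0 0;0.6 0 0 0 0 0 0'
python3 - <<'E'
from h import *
d,s=snap('wrist','w3'); print(s['joint_positions'].round(1))
E
```

```text
time: 11.65
eef_pos: [0.5252, -0.2738, 0.2005]
eef_rot: [180.0, 0.0, -37.1]
wrist_force: [0.5, -0.5, 0.4]
opening: 0.802
grasp_force: 0.0
time: 12.32
eef_pos: [0.4986, -0.3372, 0.2102]
eef_rot: [-179.9, -0.0, -4.4]
wrist_force: [-0.5, -0.2, 0.5]
opening: 0.799
grasp_force: 0.0
[ 42.8  28.3 -17.5  91.4   9.2  61.8 -71.5]
```

View pics/w3.png

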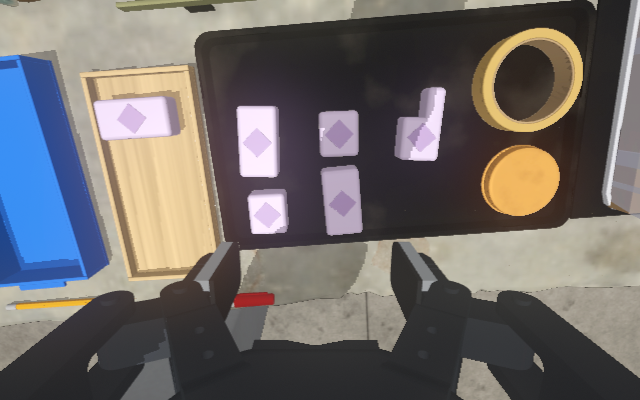

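Run:
```python
from h import *
for n,u,v in [('W1',257,142),('S1',339,134),('C',422,136),('Cfull',417,138),('S2',267,214),('W2',343,203),('placed',131,118)]: print(n,px('w3',u,v,.032).round(4))
for n,a,b in [('W1',(237,106),(238,175)),('W2',(321,168),(327,236)),('C',(441,90),(436,160)),('S2',(248,192),(250,234)),('S1',(319,112),(320,157))]:
    A,B=px('w3',*a,.032),px('w3',*b,.032); d=A-B; print(n,A.round(3),B.round(3),np.degrees(np.arctan2(d[1],d[0])).round(1))
for u,v in [(81,73),(189,66),(218,273),(132,280)]: print('tray',px('w3',u,v,.018).round(4))
for u,v in [(57,55),(108,265),(-1,57)]: print('bin',px('w3',u,v,.038).round(4))
for u,v in [(94,104),(170,97),(176,134),(101,139)]: print('pl',px('w3',u,v,.033).round(4))
```

```text
W1 [ 0.5387 -0.2835  0.032 ]
S1 [ 0.5403 -0.3637  0.032 ]
C [ 0.5324 -0.4439  0.032 ]
Cfull [ 0.5308 -0.4391  0.032 ]
S2 [ 0.4647 -0.2848  0.032 ]
W2 [ 0.4706 -0.3639  0.032 ]
placed [ 0.5703 -0.1658  0.032 ]
W1 [ 0.574 -0.269  0.032] [ 0.508 -0.261  0.032] -7.0
W2 [ 0.508 -0.344  0.032] [ 0.436 -0.345  0.032] 0.9
C [ 0.574 -0.461  0.032] [ 0.508 -0.458  0.032] -2.9
S2 [ 0.489 -0.268  0.032] [ 0.444 -0.264  0.032] -4.7
S1 [ 0.562 -0.346  0.032] [ 0.519 -0.344  0.032] -2.8
tray [ 0.6159 -0.1192  0.018 ]
tray [ 0.6143 -0.2245  0.018 ]
tray [ 0.3946 -0.2188  0.018 ]
tray [ 0.3932 -0.1193  0.018 ]
bin [ 0.6293 -0.115   0.038 ]
bin [ 0.4227 -0.1112  0.038 ]
bin [ 0.6316 -0.0625  0.038 ]
pl [ 0.5856 -0.1343  0.033 ]
pl [ 0.5865 -0.2072  0.033 ]
pl [ 0.5522 -0.2065  0.033 ]
pl [ 0.553  -0.1329  0.033 ]
```

```bash
python3 -m creep '0.4 2 2.7 -2 0 0 0;0.4 1.95 2.65 -2 0 0 0;0.4 0 0 -4 0 0 0;0.4 0 0 -4 0 0 0;0.4 0 0 -4 0 0 0;0.4 0 0 -3 0 0 0;0.4 0 0 -1.1 0 0 0;0.4 0 0 0 0 0 0' && python3 -m creep '-0.5 0 0 0 0 0 0;-0.5 0 0 0 0 0 0;-0.5 0 0 0 0 0 0;-0.5 0 0 0 0 0 0;-0.5 0 0 0 0 0 0' 60 && python3 -m creep '-0.5 0 0 2 0 0 0;-0.5 0 0 4 0 0 0;-0.5 0 0 4 0 0 0;-0.5 0 0 4 0 0 0;-0.5 0 0 0 0 0 0'
```

```text
time: 13.03
eef_pos: [0.5366, -0.2827, 0.0066]
eef_rot: [-179.9, 0.3, -4.2]
wrist_force: [-0.8, -0.7, -0.3]
opening: 0.697
grasp_force: 0.0
time: 13.45
eef_pos: [0.5394, -0.2853, 0.0116]
eef_rot: [179.9, -0.2, -4.2]
wrist_force: [-0.7, 1.3, 6.9]
opening: 0.429
grasp_force: 62.0
time: 13.87
eef_pos: [0.5419, -0.2864, 0.1586]
eef_rot: [179.7, -0.8, -4.2]
wrist_force: [2.7, -0.9, -0.9]
opening: 0.433
grasp_force: 61.0
```

```bash
python3 -m creep '-0.5 -0.26 0.83 0 0 0 0.117;-0.5 -0.26 0.83 0 0 0 0.117;-0.5 -0.26 0.83 0 0 0 0.117;-0.5 -0.26 0.83 0 0 0 0.117;-0.5 -0.26 0.83 0 0 0 0.117;-0.5 -0.26 0.83 0 0 0 0.117;-0.5 -0.26 0.83 0 0 0 0.117;-0.5 -0.26 0.83 0 0 0 0.117' && python3 -m creep '-0.5 -0.26 0.83 0 0 0 0.117;-0.5 -0.26 0.83 0 0 0 0.117;-0.5 -0.26 0.83 0 0 0 0.117;-0.5 -0.26 0.83 0 0 0 0.117;-0.5 -0.26 0.83 0 0 0 0.117;-0.5 -0.26 0.83 0 0 0 0.117;-0.5 0 0 0 0 0 0;-0.5 0 0 0 0 0 0'
```

```text
time: 14.53
eef_pos: [0.517, -0.2183, 0.15]
eef_rot: [179.9, 0.0, 49.7]
wrist_force: [1.2, 0.5, -0.1]
opening: 0.431
grasp_force: 61.0
time: 15.2
eef_pos: [0.5016, -0.1688, 0.1498]
eef_rot: [180.0, 0.0, 89.5]
wrist_force: [0.5, -0.5, -0.4]
opening: 0.427
grasp_force: 61.0
```

```bash
python3 -m creep '-0.5 0 0 -4 0 0 0;-0.5 0 0 -4 0 0 0;-0.5 0 0 -3 0 0 0;-0.5 0 0 -1.3 0 0 0;-0.5 0 0 -1 0 0 0;-0.5 0 0 0 0 0 0;-0.5 0 0 0 0 0 0' && python3 -m creep '0.1 0 0 0 0 0 0;0.1 0 0 0 0 0 0;0.1 0 0 0 0 0 0;0.1 0 0 0 0 0 0' && python3 -m creep '0.1 0 0 1 0 0 0;0.1 0 0 2 0 0 0;0.1 0 0 3 0 0 0;0.1 0 0 4 0 0 0;0.1 0 0 4 0 0 0;0.1 0 0 4 0 0 0;0.1 0 0 0 0 0 0'
```

```text
time: 15.78
eef_pos: [0.502, -0.1689, 0.0166]
eef_rot: [180.0, 0.0, 89.5]
wrist_force: [-0.2, 0.2, -0.3]
opening: 0.434
grasp_force: 61.0
time: 16.12
eef_pos: [0.502, -0.1689, 0.0171]
eef_rot: [179.9, 0.0, 89.6]
wrist_force: [-1.7, 0.1, 0.9]
opening: 0.549
grasp_force: 0.0
time: 16.7
eef_pos: [0.5051, -0.1679, 0.2044]
eef_rot: [179.4, 0.2, 89.7]
wrist_force: [0.9, -0.2, 0.5]
opening: 0.553
grasp_force: 0.0
```

```bash
python3 -m creep '0.6 0 -1.3 0.1 0 0 -0.12;0.6 0 -1.3 0.1 0 0 -0.12;0.6 0 -1.3 0.1 0 0 -0.12;0.6 0 -1.3 0.1 0 0 -0.12;0.6 0 -1.3 0.1 0 0 -0.12;0.6 0 -1.3 0.1 0 0 -0.12;0.6 0 -1.3 0.1 0 0 -0.12;0.6 0 -1.3 0.1 0 0 -0.12' && python3 -m creep '0.6 0 -1.3 0.1 0 0 -0.12;0.6 0 -1.3 0.1 0 0 -0.12;0.6 0 -1.3 0.1 0 0 -0.12;0.6 0 -1.3 0.1 0 0 -0.12;0.6 0 -1.3 0.1 0 0 -0.12;0.6 0 0 0 0 0 0;0.6 0 0 0 0 0 0;0.6 0 0 0 0 0 0'
python3 - <<'E'
from h import *
d,s=snap('wrist','w4'); print(s['joint_positions'].round(1))
for n,p in dict(S1=[.540,-.3637,.032],C=[.5316,-.4415,.032],S2=[.4647,-.2848,.032],W2=[.4706,-.3639,.032]).items(): print(n,proj('w4',p).round(0))
E
```

```text
time: 17.37
eef_pos: [0.5014, -0.2728, 0.2053]
eef_rot: [180.0, -0.0, 34.3]
wrist_force: [-0.0, -0.4, -0.6]
opening: 0.801
grasp_force: 0.0
time: 18.03
eef_pos: [0.5017, -0.3363, 0.2096]
eef_rot: [-179.9, -0.0, 0.6]
wrist_force: [-0.1, 0.3, -0.2]
opening: 0.798
grasp_force: 0.0
[ 44.8  28.8 -21.2  91.1  11.3  62.2 -68.7]
S1 [344. 140.]
C [423. 149.]
S2 [265. 213.]
W2 [342. 208.]
```

View pics/w4.png

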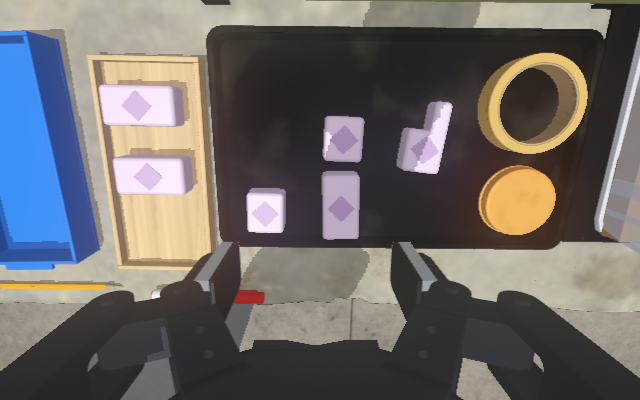

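```bash
python3 -m creep '0.4 -1.6 -1.4 -2 0 0 0;0.4 -1.5 -1.4 -2 0 0 0;0.4 0 0 -4 0 0 0;0.4 0 0 -4 0 0 0;0.4 0 0 -4 0 0 0;0.4 0 0 -2.8 0 0 0;0.4 0 0 -1 0 0 0;0.4 0 0 0 0 0 0' && python3 -m creep '-0.5 0 0 0 0 0 0;-0.5 0 0 0 0 0 0;-0.5 0 0 0 0 0 0;-0.5 0 0 0 0 0 0;-0.5 0 0 0 0 0 0' 60 && python3 -m creep '-0.5 0 0 2 0 0 0;-0.5 0 0 4 0 0 0;-0.5 0 0 4 0 0 0;-0.5 0 0 4 0 0 0;-0.5 0 0 0 0 0 0'
```

```text
time: 18.75
eef_pos: [0.4695, -0.3637, 0.0091]
eef_rot: [-179.8, 0.2, 0.4]
wrist_force: [-0.7, -0.0, 0.8]
opening: 0.7
grasp_force: 0.0
time: 19.17
eef_pos: [0.4718, -0.3663, 0.0136]
eef_rot: [179.9, -0.2, 0.3]
wrist_force: [-0.2, 0.3, 7.4]
opening: 0.426
grasp_force: 61.6
time: 19.58
eef_pos: [0.4743, -0.3677, 0.1605]
eef_rot: [179.5, -0.6, 0.3]
wrist_force: [1.5, -0.9, -1.0]
opening: 0.429
grasp_force: 60.6
```

```bash
python3 -m creep '-0.5 -0.27 1.51 0 0 0 0.12;-0.5 -0.27 1.51 0 0 0 0.12;-0.5 -0.27 1.51 0 0 0 0.12;-0.5 -0.27 1.51 0 0 0 0.12;-0.5 -0.27 1.51 0 0 0 0.12;-0.5 -0.27 1.51 0 0 0 0.12;-0.5 -0.27 1.51 0 0 0 0.12;-0.5 -0.27 1.51 0 0 0 0.12' && python3 -m creep '-0.5 -0.27 1.51 0 0 0 0.12;-0.5 -0.27 1.51 0 0 0 0.12;-0.5 -0.27 1.51 0 0 0 0.12;-0.5 -0.27 1.51 0 0 0 0.12;-0.5 -0.27 1.51 0 0 0 0.12;-0.5 0 0 0 0 0 0;-0.5 0 0 0 0 0 0;-0.5 0 0 0 0 0 0'
```

```text
time: 20.25
eef_pos: [0.4488, -0.2443, 0.1521]
eef_rot: [179.9, 0.0, 55.6]
wrist_force: [0.1, 0.5, -0.6]
opening: 0.43
grasp_force: 60.6
time: 20.92
eef_pos: [0.4356, -0.1702, 0.1517]
eef_rot: [180.0, 0.1, 89.5]
wrist_force: [-0.2, -0.3, -0.9]
opening: 0.431
grasp_force: 60.6
```

```bash
python3 -m creep '-0.5 0.3 0 -4 0 0 0;-0.5 0 0 -4 0 0 0;-0.5 0 0 -3 0 0 0;-0.5 0 0 -1.4 0 0 0;-0.5 0 0 -1 0 0 0;-0.5 0 0 0 0 0 0;-0.5 0 0 0 0 0 0' && python3 -m creep '0.06 0 0 0 0 0 0;0.06 0 0 0 0 0 0;0.06 0 0 0 0 0 0;0.06 0 0 0 0 0 0' && python3 -m creep '0.06 0 0 1 0 0 0;0.06 0 0 2 0 0 0;0.06 0 0 3 0 0 0;0.06 0 0 4 0 0 0;0.06 0 0 4 0 0 0;0.06 0 0 4 0 0 0;0.06 0 0 0 0 0 0'
```

```text
time: 21.5
eef_pos: [0.4389, -0.1697, 0.0176]
eef_rot: [180.0, 0.0, 89.6]
wrist_force: [0.8, 0.1, -1.3]
opening: 0.427
grasp_force: 60.5
time: 21.83
eef_pos: [0.4388, -0.1696, 0.018]
eef_rot: [179.9, 0.0, 89.6]
wrist_force: [0.3, 0.6, 0.3]
opening: 0.528
grasp_force: 0.0
time: 22.42
eef_pos: [0.4418, -0.1687, 0.2046]
eef_rot: [179.4, 0.2, 89.7]
wrist_force: [1.3, 0.3, -0.4]
opening: 0.532
grasp_force: 0.0
```

```bash
cat >> h.py <<'E'
def blobs(f,z=.025):
    im=cv2.imread('pics/'+f+'.png'); h=cv2.cvtColor(im,cv2.COLOR_BGR2HSV)
    m=((h[...,0]>128)&(h[...,0]<165)&(h[...,1]>12)&(h[...,2]>90)).astype(np.uint8)
    m=cv2.morphologyEx(m,cv2.MORPH_CLOSE,np.ones((9,9)));m=cv2.morphologyEx(m,cv2.MORPH_OPEN,np.ones((5,5)))
    n,_,st,c=cv2.connectedComponentsWithStats(m)
    for i in range(1,n):
        if st[i,4]>300: print(st[i].tolist(),px(f,*c[i],z).round(3))
E
python3 -m creep '0.6 0.44 -1.2 0.08 0 0 -0.117;0.6 0.44 -1.2 0.08 0 0 -0.117;0.6 0.44 -1.2 0.08 0 0 -0.117;0.6 0.44 -1.2 0.08 0 0 -0.117;0.6 0.44 -1.2 0.08 0 0 -0.117;0.6 0.44 -1.2 0.08 0 0 -0.117;0.6 0.44 -1.2 0.08 0 0 -0.117;0.6 0.44 -1.2 0.08 0 0 -0.117' && python3 -m creep '0.6 0.44 -1.2 0.08 0 0 -0.117;0.6 0.44 -1.2 0.08 0 0 -0.117;0.6 0.44 -1.2 0.08 0 0 -0.117;0.6 0.44 -1.2 0.08 0 0 -0.117;0.6 0.44 -1.2 0.08 0 0 -0.117;0.6 0.44 -1.2 0.08 0 0 -0.117;0.6 0 0 0 0 0 0;0.6 0 0 0 0 0 0'
python3 - <<'E'
from h import *
snap('wrist','w5'); blobs('w4');print();blobs('w5')
E
```

```text
time: 23.08
eef_pos: [0.4736, -0.2654, 0.2046]
eef_rot: [-180.0, -0.0, 35.7]
wrist_force: [0.7, -0.7, -0.8]
opening: 0.802
grasp_force: 0.0
time: 23.75
eef_pos: [0.4999, -0.3369, 0.2088]
eef_rot: [-180.0, -0.0, -4.0]
wrist_force: [-0.5, 0.5, -0.5]
opening: 0.803
grasp_force: 0.0
[99, 85, 85, 42, 3281] [ 0.57  -0.167  0.025]
[397, 101, 55, 73, 2595] [ 0.54  -0.445  0.025]
[322, 116, 42, 46, 1799] [ 0.541 -0.363  0.025]
[113, 155, 79, 40, 2930] [ 0.503 -0.17   0.025]
[322, 171, 38, 69, 2541] [ 0.473 -0.363  0.025]
[246, 188, 40, 45, 1721] [ 0.466 -0.285  0.025]

[395, 89, 52, 74, 2633] [ 0.54  -0.445  0.025]
[94, 97, 85, 43, 3224] [ 0.57  -0.167  0.025]
[319, 112, 40, 47, 1800] [ 0.541 -0.363  0.025]
[113, 165, 80, 42, 2885] [ 0.503 -0.17   0.025]
[247, 190, 42, 46, 1721] [ 0.466 -0.285  0.025]
[129, 221, 80, 42, 2762] [ 0.44  -0.173  0.025]
```

```bash
python3 -m creep '0.4 -1.8 2.6 -2 0 0 0;0.4 -1.7 2.6 -2 0 0 0;0.4 0 0 -4 0 0 0;0.4 0 0 -4 0 0 0;0.4 0 0 -4 0 0 0;0.4 0 0 -2.7 0 0 0;0.4 0 0 -1 0 0 0;0.4 0 0 0 0 0 0' && python3 -m creep '-0.5 0 0 0 0 0 0;-0.5 0 0 0 0 0 0;-0.5 0 0 0 0 0 0;-0.5 0 0 0 0 0 0;-0.5 0 0 0 0 0 0' 60 && python3 -m creep '-0.5 0 0 2 0 0 0;-0.5 0 0 4 0 0 0;-0.5 0 0 4 0 0 0;-0.5 0 0 4 0 0 0;-0.5 0 0 0 0 0 0'
```

```text
time: 24.47
eef_pos: [0.4637, -0.2836, 0.0098]
eef_rot: [-179.8, 0.2, -4.0]
wrist_force: [0.7, 0.2, 0.1]
opening: 0.698
grasp_force: 0.0
time: 24.88
eef_pos: [0.4663, -0.2858, 0.0136]
eef_rot: [179.9, -0.2, -4.2]
wrist_force: [-0.2, 0.4, 8.1]
opening: 0.431
grasp_force: 61.0
time: 25.3
eef_pos: [0.4689, -0.2868, 0.1601]
eef_rot: [179.7, -0.7, -4.2]
wrist_force: [1.4, 0.1, -1.0]
opening: 0.432
grasp_force: 60.2
```

```bash
python3 -m creep '-0.5 -0.2 3.57 0 0 0 0.06;-0.5 -0.2 3.57 0 0 0 0;-0.5 -0.2 3.57 0 0 0 0;-0.5 -0.2 3.57 0 0 0 0;-0.5 -0.2 3.57 0 0 0 0;-0.5 -0.2 3.57 0 0 0 0;-0.5 -0.2 3.57 0 0 0 0;-0.5 0 0 0 0 0 0' && python3 -m creep '-0.5 0 0 0 0 0 0;-0.5 0 0 -4 0 0 0;-0.5 0 0 -4 0 0 0;-0.5 0 0 -3 0 0 0;-0.5 0 0 -1.8 0 0 0;-0.5 0 0 0 0 0 0;-0.5 0 0 0 0 0 0'
```

```text
time: 25.97
eef_pos: [0.451, -0.0278, 0.153]
eef_rot: [-179.8, -0.2, -0.2]
wrist_force: [0.2, 0.1, -0.3]
opening: 0.428
grasp_force: 60.2
time: 26.55
eef_pos: [0.4508, -0.0364, 0.0234]
eef_rot: [180.0, 0.1, -0.8]
wrist_force: [0.7, 0.5, -0.3]
opening: 0.428
grasp_force: 60.2
```

```bash
python3 -m creep '0.1 0 0 0 0 0 0;0.1 0 0 0 0 0 0;0.1 0 0 0 0 0 0;0.1 0 0 0 0 0 0;0.1 0 0 2 0 0 0;0.1 0 0 4 0 0 0;0.1 0 0 4 0 0 0;0.1 0 0 4 0 0 0' && python3 -m creep '0.1 0.62 -3.76 0.6 0 0 0;0.1 0.62 -3.76 0.6 0 0 0;0.6 0.62 -3.76 0.6 0 0 0;0.6 0.62 -3.76 0.6 0 0 0;0.6 0.62 -3.76 0.6 0 0 0;0.6 0.62 -3.76 0.6 0 0 0;0.6 0.62 -3.76 0.6 0 0 0;0.6 0.62 -3.76 0.6 0 0 0' && python3 -m creep '0.6 0 0 0 0 0 0;0.6 0 0 0 0 0 0;0.6 0 0 0 0 0 0'
python3 - <<'E'
from h import *
snap('wrist','w6'); blobs('w6'); snap('top','top6'); print(); blobs('top6')
E
```

```text
time: 27.22
eef_pos: [0.4503, -0.0351, 0.1656]
eef_rot: [-180.0, 0.0, -0.7]
wrist_force: [2.0, -0.5, -0.2]
opening: 0.547
grasp_force: 0.0
time: 27.88
eef_pos: [0.5003, -0.3382, 0.2126]
eef_rot: [180.0, -0.0, -0.8]
wrist_force: [1.0, 0.6, 0.7]
opening: 0.8
grasp_force: 0.0
time: 28.13
eef_pos: [0.5004, -0.3354, 0.2116]
eef_rot: [-179.9, -0.0, -0.8]
wrist_force: [-0.6, 1.5, 0.4]
opening: 0.798
grasp_force: 0.0
[100, 88, 84, 41, 3255] [ 0.571 -0.167  0.025]
[323, 114, 41, 46, 1794] [ 0.541 -0.363  0.025]
[376, 123, 50, 70, 2357] [ 0.515 -0.424  0.025]
[115, 157, 79, 39, 2884] [ 0.503 -0.171  0.025]
[13, 203, 57, 45, 2075] [ 0.451 -0.041  0.025]
[128, 214, 74, 39, 2712] [ 0.44  -0.172  0.025]

[338, 208, 24, 13, 306] [ 0.57  -0.168  0.025]
[340, 231, 24, 13, 308] [ 0.502 -0.171  0.025]
[341, 253, 24, 13, 308] [ 0.439 -0.172  0.025]
[300, 363, 51, 37, 1175] [ 0.123 -0.093  0.025]
```

Run:
```python
from h import *
im=cv2.imread('pics/w6.png'); cv2.imwrite('pics/w6c.png',cv2.resize(im[95:245,280:480],None,fx=4,fy=4,interpolation=cv2.INTER_CUBIC))
```

```text
(no output)
```

View pics/w6c.png

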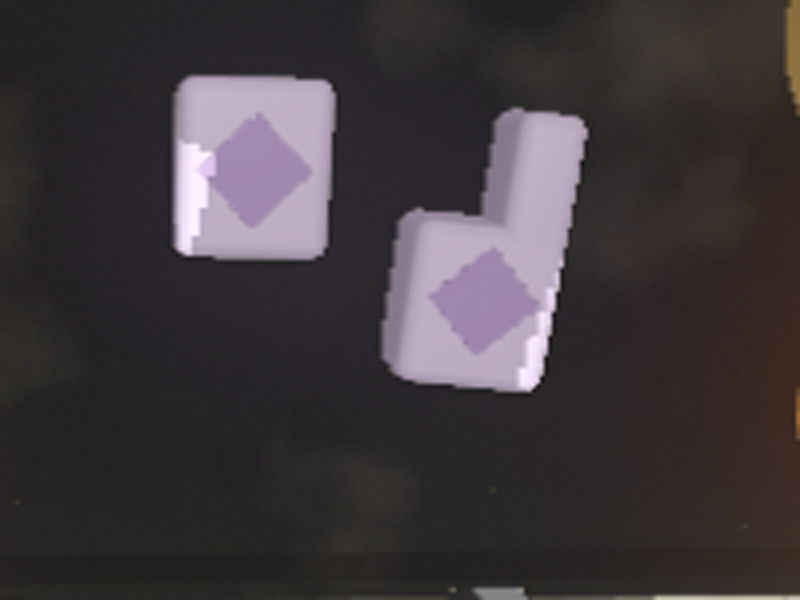

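```bash
python3 -m creep '0.16 2.3 -1.4 -2 0 0 -0.03;0.16 2.2 -1.4 -2 0 0 0;0.16 0 0 -4 0 0 0;0.16 0 0 -4 0 0 0;0.16 0 0 -3 0 0 0;0.16 0 0 0 0 0 0;0.16 0 0 0 0 0 0;0.16 0 0 0 0 0 0' && python3 -m creep '0.16 0 0 -2.5 0 0 0;0.16 0 0 -1.5 0 0 0;0.16 0 0 -1 0 0 0;-0.5 0 0 0 0 0 0;-0.5 0 0 0 0 0 0;-0.5 0 0 0 0 0 0;-0.5 0 0 0 0 0 0' 60 && python3 -m creep '-0.5 0 0 2 0 0 0;-0.5 0 0 4 0 0 0;-0.5 0 0 4 0 0 0;-0.5 0 0 4 0 0 0;-0.5 0 0 0 0 0 0'
python3 - <<'E'
from h import *
for n,u,v in [('c',483,302),('TR',587,120),('BR',540,390),('BL',400,378),('TLfull',412,212),('inner',505,222)]: print(n,px('w6',280+u/4,95+v/4,.032).round(4))
E
```

```text
time: 28.9
eef_pos: [0.547, -0.3638, 0.0637]
eef_rot: [179.9, -0.1, -2.4]
wrist_force: [0.5, -0.2, 1.2]
opening: 0.583
grasp_force: 0.0
time: 29.48
eef_pos: [0.5464, -0.3646, 0.013]
eef_rot: [179.9, -0.1, -2.5]
wrist_force: [-0.3, -0.6, -0.9]
opening: 0.431
grasp_force: 61.8
time: 29.9
eef_pos: [0.5498, -0.3659, 0.1613]
eef_rot: [179.6, -0.7, -2.5]
wrist_force: [1.8, -0.7, 0.5]
opening: 0.433
grasp_force: 62.0
c [ 0.5069 -0.4214  0.032 ]
TR [ 0.5511 -0.444   0.032 ]
BR [ 0.484  -0.4372  0.032 ]
BL [ 0.4875 -0.4014  0.032 ]
TLfull [ 0.5295 -0.4027  0.032 ]
inner [ 0.5268 -0.4257  0.032 ]
```

```bash
python3 -m creep '-0.5 -0.28 3.65 0 0 0 0.03;-0.5 -0.28 3.65 0 0 0 0;-0.5 -0.28 3.65 0 0 0 0;-0.5 -0.28 3.65 0 0 0 0;-0.5 -0.28 3.65 0 0 0 0;-0.5 -0.28 3.65 0 0 0 0;-0.5 -0.28 3.65 0 0 0 0;-0.5 -0.28 3.65 0 0 0 0' && python3 -m creep '-0.5 -0.28 3.65 0 0 0 0;-0.5 0 0 0 0 0 0;-0.5 0 0 -4 0 0 0;-0.5 0 0 -4 0 0 0;-0.5 0 0 -3 0 0 0;-0.5 0 0 -1.9 0 0 0;-0.5 0 0 0 0 0 0;-0.5 0 0 0 0 0 0'
```

```text
time: 30.57
eef_pos: [0.5231, -0.0705, 0.1523]
eef_rot: [180.0, -0.1, -0.8]
wrist_force: [0.3, 0.5, -0.5]
opening: 0.427
grasp_force: 62.0
time: 31.23
eef_pos: [0.5203, -0.0356, 0.0224]
eef_rot: [-180.0, 0.1, -0.7]
wrist_force: [0.5, -0.2, 0.1]
opening: 0.427
grasp_force: 62.0
```

```bash
python3 -m creep '0.1 0 0 0 0 0 0;0.1 0 0 0 0 0 0;0.1 0 0 0 0 0 0;0.1 0 0 0 0 0 0;0.1 0 0 2 0 0 0;0.1 0 0 4 0 0 0;0.1 0 0 4 0 0 0;0.1 0 0 4 0 0 0' && python3 -m creep '0.1 -0.25 -3.76 0.6 0 0 0;0.1 -0.25 -3.76 0.6 0 0 0;0.4 -0.25 -3.76 0.6 0 0 0;0.4 -0.25 -3.76 0.6 0 0 0;0.4 -0.25 -3.76 0.6 0 0 0;0.4 -0.25 -3.76 0.6 0 0 0;0.4 -0.25 -3.76 0.6 0 0 0;0.4 -0.25 -3.76 0.6 0 0 0' && python3 -m creep '0.4 0 0 0 0 0 -0.09;0.4 0 0 0 0 0 0;0.4 0 0 0 0 0 0'
python3 - <<'E'
from h import *
snap('wrist','w7'); blobs('w7')
E
```

```text
time: 31.9
eef_pos: [0.5199, -0.0355, 0.1646]
eef_rot: [-180.0, 0.0, -0.7]
wrist_force: [1.0, -0.4, -0.0]
opening: 0.546
grasp_force: 0.0
time: 32.57
eef_pos: [0.4998, -0.3384, 0.2117]
eef_rot: [180.0, -0.1, -0.8]
wrist_force: [0.6, 0.3, -0.5]
opening: 0.701
grasp_force: 0.0
time: 32.82
eef_pos: [0.5003, -0.3361, 0.2109]
eef_rot: [-180.0, -0.0, -5.8]
wrist_force: [-0.2, 0.7, 0.2]
opening: 0.701
grasp_force: 0.0
[95, 102, 85, 45, 3144] [ 0.57  -0.167  0.025]
[376, 114, 46, 71, 2382] [ 0.515 -0.424  0.025]
[0, 168, 60, 45, 2196] [ 0.516 -0.039  0.025]
[116, 169, 80, 44, 2820] [ 0.503 -0.171  0.025]
[22, 225, 56, 46, 1966] [ 0.451 -0.041  0.025]
[133, 225, 75, 42, 2631] [ 0.44  -0.172  0.025]
```

```bash
python3 -m creep '0.4 0.2 -2.8 0 0 0 0;0.4 0.2 -2.8 0 0 0 0;0.4 0.1 -2.9 -3 0 0 0;0.4 0 0 -4 0 0 0;0.4 0 0 -4 0 0 0;0.4 0 0 -4 0 0 0;0.4 0 0 -3 0 0 0;0.4 0 0 -1.8 0 0 0' && python3 -m creep '0.4 0 0 0 0 0 0;0.4 0 0 0 0 0 0;-0.5 0 0 0 0 0 0;-0.5 0 0 0 0 0 0;-0.5 0 0 0 0 0 0;-0.5 0 0 0 0 0 0;-0.5 0 0 0 0 0 0' 60 && python3 -m creep '-0.5 0 0 2 0 0 0;-0.5 0 0 4 0 0 0;-0.5 0 0 4 0 0 0;-0.5 0 0 4 0 0 0;-0.5 0 0 0 0 0 0'
```

```text
time: 33.53
eef_pos: [0.5045, -0.4182, 0.0088]
eef_rot: [-179.8, 0.2, -5.6]
wrist_force: [-0.0, -0.0, 0.1]
opening: 0.702
grasp_force: 0.0
time: 34.12
eef_pos: [0.5068, -0.4219, 0.0151]
eef_rot: [179.9, -0.2, -5.9]
wrist_force: [-0.1, 1.2, 6.6]
opening: 0.426
grasp_force: 61.4
time: 34.53
eef_pos: [0.5093, -0.4236, 0.1626]
eef_rot: [179.6, -0.7, -5.9]
wrist_force: [1.9, -0.7, -0.6]
opening: 0.431
grasp_force: 60.5
```

```bash
python3 -m creep '-0.5 0.62 3.86 0 0 0 0.045;-0.5 0.62 3.86 0 0 0 0.045;-0.5 0.62 3.86 0 0 0 0;-0.5 0.62 3.86 0 0 0 0;-0.5 0.62 3.86 0 0 0 0;-0.5 0.62 3.86 0 0 0 0;-0.5 0.62 3.86 0 0 0 0;-0.5 0.62 3.86 0 0 0 0' && python3 -m creep '-0.5 0.62 3.86 0 0 0 0;-0.5 0.62 3.86 0 0 0 0;-0.5 0 0 0 0 0 0;-0.5 0 0 -4 0 0 0;-0.5 0 0 -4 0 0 0;-0.5 0 0 0 0 0 0;-0.5 0 0 0 0 0 0'
```

```text
time: 35.2
eef_pos: [0.5552, -0.1109, 0.1535]
eef_rot: [180.0, -0.1, -0.8]
wrist_force: [0.2, -0.3, -0.7]
opening: 0.428
grasp_force: 60.5
time: 35.78
eef_pos: [0.5661, -0.0356, 0.0719]
eef_rot: [180.0, 0.2, -0.7]
wrist_force: [0.6, -1.3, 0.3]
opening: 0.427
grasp_force: 60.5
```

```bash
python3 -m creep '-0.5 0.2 0 -3 0 0 0;-0.5 0 0 -1.9 0 0 0;-0.5 0 0 0 0 0 0;-0.5 0 0 0 0 0 0;0.1 0 0 0 0 0 0;0.1 0 0 0 0 0 0;0.1 0 0 0 0 0 0;0.1 0 0 0 0 0 0' && python3 -m creep '0.1 0 0 2 0 0 0;0.1 0 0 4 0 0 0;0.1 0 0 4 0 0 0;0.1 0 0 4 0 0 0;0.1 -0.8 -4 2 0 0 0;0.1 -0.8 -4 2 0 0 0;0.1 -0.8 -4 2 0 0 0;0.1 -0.8 -4 0 0 0 0' && python3 -m creep '0.1 0 -4 0 0 0 0;0.1 0 -4 0 0 0 0;0.1 0 -4 0 0 0 0;0.1 0 -4 0 0 0 0;0.1 0 -4 0 0 0 0;0.1 0 -4 0 0 0 0;0.1 0 0 0 0 0 0;0.1 0 0 0 0 0 0'
python3 - <<'E'
from h import *
snap('top','t8'); blobs('t8'); snap('side','s8')
b=cv2.imread('pics/t8.png')[180:300,160:470]; a=cv2.imread('pics/s8.png')[150:400,190:470]
c=np.zeros((590,640,3),np.uint8); c[:240,:620]=cv2.resize(b,None,fx=2,fy=2,interpolation=cv2.INTER_CUBIC); c[245:245+345,:386]=cv2.resize(a,(386,345)); cv2.imwrite('pics/c8.png',c)
E
```

```text
time: 36.45
eef_pos: [0.5701, -0.0355, 0.0248]
eef_rot: [180.0, -0.1, -0.8]
wrist_force: [0.1, 0.7, 0.6]
opening: 0.548
grasp_force: 0.0
time: 37.12
eef_pos: [0.5408, -0.1863, 0.2232]
eef_rot: [179.9, -0.4, -0.7]
wrist_force: [0.8, 0.2, -0.3]
opening: 0.55
grasp_force: 0.0
time: 37.78
eef_pos: [0.5378, -0.4286, 0.2178]
eef_rot: [180.0, 0.1, -1.1]
wrist_force: [-0.1, 0.4, -0.7]
opening: 0.549
grasp_force: 0.0
[299, 201, 14, 63, 688] [ 0.516 -0.038  0.025]
[338, 208, 24, 13, 306] [ 0.57  -0.168  0.025]
[340, 231, 24, 13, 308] [ 0.502 -0.171  0.025]
[341, 253, 24, 13, 308] [ 0.439 -0.172  0.025]
[300, 363, 51, 37, 1194] [ 0.123 -0.094  0.025]
```

View pics/c8.png

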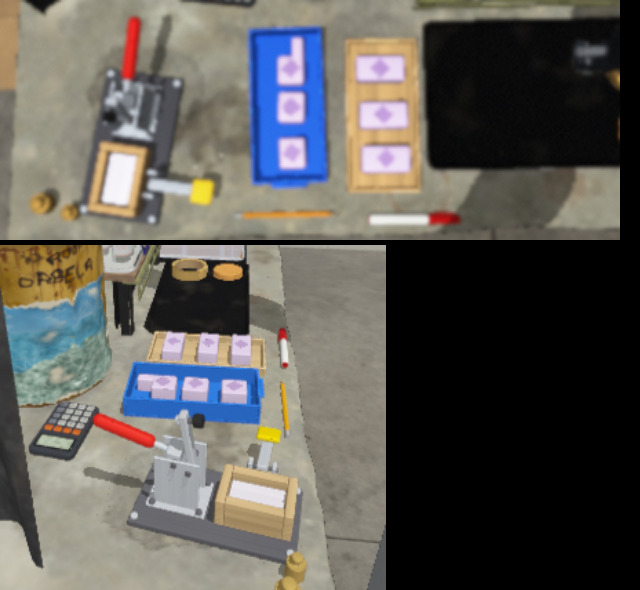

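All bars are in place (three flat in the sale tray, three in the bin), the clamp is open, the lever is down, and the black tray is empty.

```bash
python3 -c "
from rig import order
print(order.hand_in())"
```

```text
the job is handed in; nothing more can be done
None
```

I've handed the job in, but it returned no verdict. The last pictures show the clamp open, the lever down, the freed bar and both whole bars flat in the sale tray, and the chipped bar and both short bars in the seconds bin. Nothing else on the counter looked disturbed, and it took about 38 s on the robot's clock.

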